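# Close the twin-knob drilling vice squarely

### The job

Close the twin-knob drilling vice fully onto the aluminium plate lying against its fixed jaw, by turning its two black bar knobs clockwise. Turn them alternately in small steps so that the moving jaw stays near square (never more than about 12 degrees askew), move the jaw with the knobs only, never by pushing it, and leave the knobs released.

Things in the scene. Friction and masses are not known exactly. Their poses are not given: they have to be found in the camera images.
- vice: Low green bench vice bolted down, base 290x310x25 mm, origin on the bench. x runs from knobs to fixed dark jaw (x 130-155 mm), y left, z up. Green housings (64x84 mm, top z=60) stand under the knobs, whose axes are at (-70,+95) and (-70,-95) mm. A fixed aluminium plate 60x130x22 mm lies against the fixed jaw at x 70-130. One radian clockwise of a knob advances the jaw's end on its side 25 mm.
- jaw: Moving steel jaw, 30 (x) x 280 (y) x 34 mm, top 62 mm over the bench, on two toothed legs; origin mid-length, mid-thickness; axes parallel to the vice's when square. The knobs drive it at its y=+95 and -95 mm; one alone skews it 7.5 deg/rad. Fully closed: origin at x=+55 mm in the vice frame, where hard stops end both knobs' turn. At the start each end is 52-60 mm short (2.1-2.4 rad).
- left_knob_grip (a point): Left vice knob (+y side): black disc 44 mm across with an upright bar on it, 44 long, 14 thick, 36 mm high, to pinch across its thickness from above. Point on the knob's axis, 92 mm over the bench, 13 mm below the bar's top, 23 mm above the disc. x lies along the bar (white mark on its -x half), z up; turns with the knob. Stiff (0.15 N m), stays where left; clockwise from above closes.
- right_knob_grip (a point): Right vice knob (-y side), the same as the left one, 190 mm from it; its bar swings with the skew of the jaw by some degrees when the left knob is turned. (A single knob of the same kind on a round green jack beside the vice is not part of the job.)

How it is judged:
By the outcome, as a careful person would: the job done as asked, in the order asked, and still so for the second after the job is handed in, with the robot touching nothing.
It also fails if it takes over 64 s, if anything falls off the work surface, if the arm or the gripper's body presses on something with over 40 N, if the wrist force passes 120 N, or if a joint passes its speed limit or range.

### The arm

A 7-joint arm with a two-finger parallel gripper is mounted at the origin on the work surface. World frame = base frame: x ahead of the robot, y to its left, z up, the work surface at z = 0. Lengths are in m, angles in rad, forces in N, time in s.
With the tool pointing down it reaches from about 0.4 to 0.9 m from the base axis. Payload 5.6 kg.
Tool frame: the origin (TCP) lies on the centre line of the jaws, within the pads' length; the fingertips stand 14 mm ahead of it and the grasp point (between the pads) lies 5 mm behind it (env.nose_length is the distance from the TCP to the fingertips, in m); x points along the fingers, y is the direction in which the jaws open and shut, and the axes are right-handed (so a half turn about x gives the same grasp; the last joint's range is limited). The gripper opens to 92 mm and grips with 3 to 60 N. Pads are 20 mm wide; open, the fingers measure 128 mm over their backs; the gripper's body (75 mm by 189 mm) begins 69 mm behind the grasp point.
Start: joints at [-1.311, 0.468, -0.012, 1.603, 0.006, 1.071, -0.056], TCP at [0.194, 0.62, 0.229] pointing down, gripper open.
Joint ranges: [-2.53, 2.53], [-0.31, 2.02], [-1.57, 1.55], [0.28, 2.44], [-1.29, 4.43], [0.15, 1.84], [-2.92, 2.92]. Speed limits (rad/s): [2.57, 2.57, 3.14, 3.14, 3.14, 3.14, 3.14].

### API

Orientations are given as a unit quaternion [w, x, y, z].
In Python, from cell import env, vision, workorder gives the robot as it stands. The module is installed in compiled form; this text tells all that it offers.
- The arm moves only by the tool drive_tool, never from a script. Its argument "deltas" is one flat list of numbers, 7 for each row, row after row: the gripper's target within -1 to 1 (shut at 1, half-way at 0, fully open at -1), then the shift along the tool's x, y, z scaled (see below), then the turn, a rotation vector about the tool's x, y, z scaled (see below). In form: [fingers, x, y, z, rx, ry, rz, fingers, x, y, z, rx, ry, rz, ...]. A call has 1 to 12 rows; each row shifts and turns the pose as measured when the row begins, along the tool's axes as they then stand; what a row does not reach is not made up. The controller multiplies each number of a shift by 4 cm and each number of a turn by 0.08 rad. A row lasts 1/12 s, in which the tool goes at most 41.7 mm and 7.16 degrees, less where a joint would pass 70% of its speed; a pose out of reach is approached as far as the arm can. A call with a number of a shift or a turn outside -1 to 1 is refused whole. A call with a gripper value outside its range is refused whole. The fingers move at their own pace and stop on an object; the grip force is fixed at half the most. Time passes only in rows, so rows that do not move let the fingers close. It gives the time, the measured TCP pose, the force and the opening at its end, in the units of the state.
- env.get_state(): the state, without advancing time (a new reading comes with each control period).
- vision.grab_frame(name): name is "scene" or "top"; returns (picture, depth): 384x512x3 uint8, red, green, blue; 384x512 float32, m along the optical axis (not along the pixel's ray), 0 where there is no reading.
- vision.camera_params(name): a dict with "fov_y" (degrees; the focal length in pixels is half the picture's height over the tangent of half this angle, whatever the lens; pixels are square), "cx", "cy" (the principal point, pixels), "pose" (4x4, takes a point from camera to world coordinates). Camera axes: x right, y down, z forward; pixel columns grow to the right and rows downward; lengths in m; the calibration is good to about 2 mm. A picture is of the moment at which its call begins. camera_params takes no time and is no camera call.
- workorder.sign_off(): hands the job in, once; it reports no verdict.
The state is a dict: "time": time; "q": joint angles; "qd": joint speeds; "joint_torque": joint torques, N m; "eef_pos": TCP position; "ee_rot": TCP orientation; "contact_force": force on the tool from outside, world axes, zero at the start; "ft_torque": the same for the moment, N m; "width": finger opening in m.
Only numpy, scipy, OpenCV 4.12 (cv2) and the standard library are available. Lean on these libraries where they do the work, as an engineer would, in place of code of your own. Each camera call takes 0.05 s, during which the arm holds its last target.

## Working session

There is one attempt and no reset: what is moved stays moved. The work goes in short steps, Python scripts to look and compute and a tool call to move; the robot and the scene stay as the last step left them, time stands still between calls to the robot, and variables do not carry over. Pictures are saved under pics/ and viewed, and the job is handed in when it is done.

Besides the shell and the picture viewer there is one more tool, called after "Call:" as name(argument=value, ...) on one line, values as JSON. drive_tool: Moves the arm, as the interface text tells. Shifts and turns lie within -1 to 1; 1 stands for 4 cm of shift or 0.08 rad of turn. Its arguments: {"type":"object","properties":{"deltas":{"type":"array","items":{"type":"number","minimum":-1,"maximum":1}}},"required":["deltas"]}

```bash
mkdir -p pics; python3 - <<'E'
from cell import env, vision
import cv2
s=env.get_state();print({k:(v if not hasattr(v,'round') else v) for k,v in s.items()}, env.nose_length)
for n in("scene","top"):
    p,d=vision.grab_frame(n);cv2.imwrite(f"pics/{n}0.png",p[:,:,::-1]);import numpy as np;np.savez(f"{n}0.npz",p=p,d=d);print(vision.camera_params(n))
E
```

```text
{'time': 0.0, 'q': array([-1.31101121,  0.46835634, -0.01158301,  1.60363192,  0.00602488,
        1.07138445, -0.05634018]), 'qd': array([-1.61160554e-03,  8.55221551e-05, -2.08734169e-03,  6.62356538e-04,
       -1.97343970e-03, -2.02387947e-03, -6.42731284e-04]), 'joint_torque': array([ 7.39891111e-04, -5.20578003e+01, -1.20770180e-02, -2.43741041e+01,
       -5.65669918e-02,  1.71840715e-02,  1.54253403e-04]), 'eef_pos': array([0.19373392, 0.61987125, 0.22765041]), 'ee_rot': array([ 0.69897362,  0.10606439,  0.69905194, -0.10729681]), 'contact_force': array([-0.83505563, -0.82012785,  0.59162789]), 'ft_torque': array([ 0.01286904,  0.01119211, -0.02894042]), 'width': 0.09204018102431656} 0.014
{'fov_y': 47.20166812416595, 'cx': 250.7235059454892, 'cy': 189.6136086502681, 'pose': array([[-7.43809875e-01,  3.79087602e-01, -5.50490200e-01,
         9.65540430e-01],
       [ 6.68390574e-01,  4.20685536e-01, -6.13414804e-01,
         4.49689600e-01],
       [-9.54682643e-04, -8.24206449e-01, -5.66288635e-01,
         4.86935654e-01],
       [ 0.00000000e+00,  0.00000000e+00,  0.00000000e+00,
         1.00000000e+00]])}
{'fov_y': 53.17687301493213, 'cx': 256.97172840837703, 'cy': 196.59018419341956, 'pose': array([[ 0.0302462 , -0.9857572 ,  0.16543249,  0.45890438],
       [-0.99911015, -0.02494881,  0.03400676,  0.01738239],
       [-0.02939506, -0.16631386, -0.98563463,  0.71550739],
       [ 0.        ,  0.        ,  0.        ,  1.        ]])}
```

View pics/scene0.png

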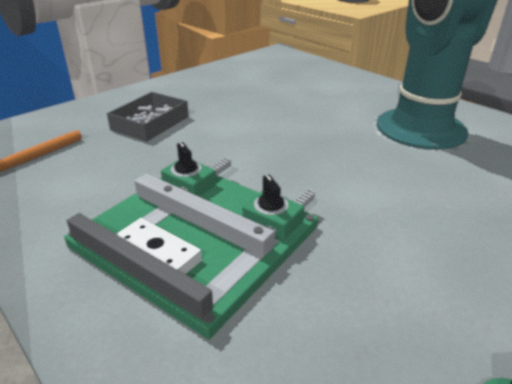

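View pics/top0.png

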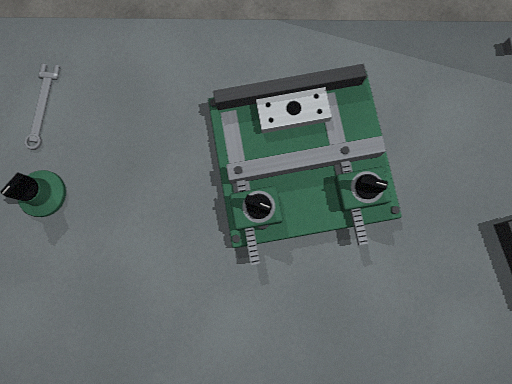

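The scene view shows the green vice with its two black knobs. In the top view the left knob is near (260,206), the right near (370,186), and the jack knob at (30,190) is not part of the job. I'll enlarge next.

```bash
cat > h.py <<'E'
import numpy as np, cv2
from cell import env, vision
def K(n):
    c=vision.camera_params(n);f=192/np.tan(np.radians(c['fov_y']/2));return f,c['cx'],c['cy'],c['pose']
def at_z(n,u,v,z):
    f,cx,cy,T=K(n);r=T[:3,:3]@np.array([(u-cx)/f,(v-cy)/f,1]);t=(z-T[2,3])/r[2];return T[:3,3]+t*r
def cloud(n,d):
    f,cx,cy,T=K(n);v,u=np.mgrid[:384,:512];P=np.stack([(u-cx)/f*d,(v-cy)/f*d,d],-1);return P@T[:3,:3].T+T[:3,3]
def proj(n,P):
    f,cx,cy,T=K(n);q=(np.atleast_2d(P)-T[:3,3])@T[:3,:3];return np.c_[q[:,0]/q[:,2]*f+cx,q[:,1]/q[:,2]*f+cy]
def grab(n,name,crop=None,s=1):
    p,d=vision.grab_frame(n);np.savez(f"{name}.npz",p=p,d=d)
    q=p if crop is None else p[crop[1]:crop[3],crop[0]:crop[2]]
    cv2.imwrite(f"pics/{name}.png",cv2.resize(q[:,:,::-1],None,fx=s,fy=s,interpolation=cv2.INTER_CUBIC));return p,d
E
python3 - <<'E'
from h import *
z=np.load('top0.npz');p,d=z['p'],z['d']
cv2.imwrite('pics/c1.png',cv2.resize(p[50:270,200:410,::-1],None,fx=2.7,fy=2.7,interpolation=cv2.INTER_CUBIC))
C=cloud('top',d)
for nm,(a,b,c,e) in {'L':(235,185,285,225),'R':(345,165,395,210)}.items():
    Q=C[b:e,a:c].reshape(-1,3); m=(Q[:,2]>.095)&(Q[:,2]<.12); t=Q[m]
    print(nm,m.sum(),t.mean(0),t.max(0),t.min(0),cv2.minAreaRect((t[:,:2]*1000).astype(np.float32)))
    # white ring / disc
Q=C[50:270,200:410]; 
for nm,u,v in [('jawL',237,170),('jawmid',300,160),('jawR',346,150),('fixL',225,97),('fixR',355,75),('plate',300,120),('base',310,215)]: print(nm,C[v,u])
E
```

```text
L 249 [0.5513271  0.03761137 0.1049866 ] [0.56542292 0.05941048 0.10858058] [0.53885117 0.01546908 0.09502152] ((551.8270874023438, 37.601104736328125), (43.44953918457031, 14.2738676071167), 69.64614868164062)
R 270 [ 0.58986584 -0.14710346  0.10430586] [ 0.60134154 -0.12562993  0.10852789] [ 0.57949452 -0.17011692  0.09513812] ((590.8028564453125, -147.6178741455078), (43.91550064086914, 14.166276931762695), 76.65177154541016)
jawL [0.61451076 0.07619227 0.06370786]
jawmid [ 0.63504357 -0.03333219  0.06344376]
jawR [ 0.65479552 -0.11324832  0.0636486 ]
fixL [0.75056866 0.10356265 0.06090341]
fixR [ 0.79581582 -0.13067231  0.06304775]
plate [ 0.71498521 -0.03379992  0.0461494 ]
base [ 0.5433811  -0.05535036  0.02641005]
```

View pics/c1.png

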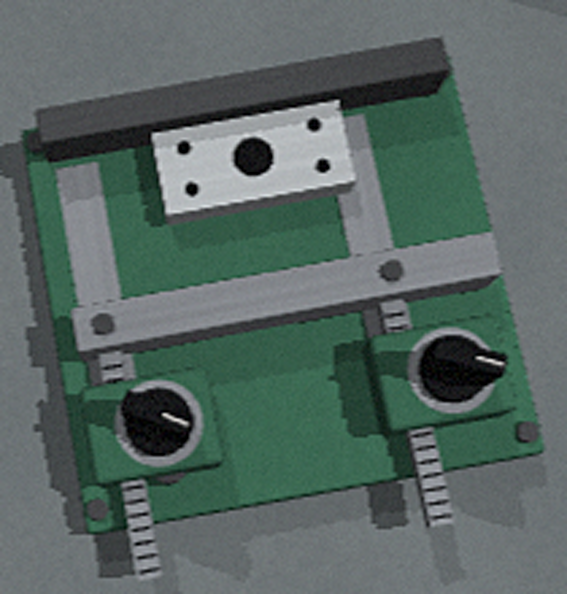

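```bash
cat >> h.py <<'E'
from scipy.spatial.transform import Rotation as R
def pose():
    s=env.get_state();w,x,y,z=s['ee_rot'];return s,s['eef_pos'],R.from_quat([x,y,z,w])
def plan(tgt,barang=None):
    """rows-worth of tool-frame shift and turn to TCP tgt, tool x down, tool y perpendicular to bar (deg)"""
    s,p,r=pose();M=r.as_matrix();yaw=np.degrees(np.arctan2(M[1,1],M[0,1]))
    if barang is None: ty=yaw
    else:
        ty=barang+90; ty=yaw+(ty-yaw+90)%180-90
    c,q=np.cos(np.radians(ty)),np.sin(np.radians(ty))
    Y=np.array([c,q,0]);X=np.array([0,0,-1.]);T=np.c_[X,Y,np.cross(X,Y)]
    rv=(r.inv()*R.from_matrix(T)).as_rotvec()
    print('t',round(s['time'],2),'p',p.round(4),'yaw',yaw.round(1),'q',s['q'].round(2),'w',round(s['width'],4),'F',s['contact_force'].round(1))
    print('shift/40mm tool',((M.T@(np.array(tgt)-p))/.04).round(2),'turn/.08',(rv/.08).round(2),'ty',round(ty,1))
E
python3 - <<'E'
from h import *
plan([.5518,.0376,.15],69.6); plan([.5908,-.1476,.15],76.6)
E
```

```text
t 0.1 p [0.1937 0.6199 0.2278] yaw 72.6 q [-1.31  0.47 -0.01  1.6   0.01  1.07 -0.06] w 0.0919 F [-0.   0.4  0.4]
shift/40mm tool [  1.96 -11.22  12.89] turn/.08 [-1.897e+01 -1.000e-02  2.000e-02] ty 159.6
t 0.1 p [0.1937 0.6199 0.2278] yaw 72.6 q [-1.31  0.47 -0.01  1.6   0.01  1.07 -0.06] w 0.0919 F [-0.   0.4  0.4]
shift/40mm tool [  1.97 -15.35  15.2 ] turn/.08 [1.877e+01 2.000e-02 1.000e-02] ty -13.4
```

```bash
cat >> h.py <<'E'
def rows(tgt,tyaw,n,g=-1,k=1.0):
    """n rows, straight to tgt with tool y at world yaw tyaw (deg)"""
    s,p,r=pose();M=r.as_matrix();yaw=np.degrees(np.arctan2(M[1,1],M[0,1]))
    c,q=np.cos(np.radians(tyaw)),np.sin(np.radians(tyaw))
    Y=np.array([c,q,0]);X=np.array([0,0,-1.]);T=R.from_matrix(np.c_[X,Y,np.cross(X,Y)])
    rv=(r.inv()*T).as_rotvec(); st=(np.array(tgt)-p)/n*k
    print('t',round(s['time'],2),'p',p.round(4),'yaw',yaw.round(1),'q7',s['q'][6].round(2),'w',round(s['width'],4),'F',s['contact_force'].round(1))
    out=[]
    for i in range(n):
        ri=r*R.from_rotvec(rv*i/n)
        out.append([g]+list((ri.inv().apply(st)/.04).round(2))+list((rv/n/.08*k).round(2)))
    print(',  '.join(','.join(f'{x:g}' for x in o) for o in out))
E
python3 - <<'E'
from h import *
rows([.5518,.0376,.16],-20.4,21)
E
```

```text
t 0.1 p [0.1937 0.6199 0.2278] yaw 72.6 q7 -0.06 w 0.0919 F [-0.   0.4  0.4]
-1,0.08,-0.53,0.61,0.97,0,0,  -1,0.08,-0.49,0.65,0.97,0,0,  -1,0.08,-0.43,0.69,0.97,0,0,  -1,0.08,-0.38,0.72,0.97,0,0,  -1,0.08,-0.32,0.75,0.97,0,0,  -1,0.08,-0.26,0.77,0.97,0,0,  -1,0.08,-0.2,0.79,0.97,0,0,  -1,0.08,-0.14,0.8,0.97,0,0,  -1,0.08,-0.08,0.81,0.97,0,0,  -1,0.08,-0.02,0.81,0.97,0,0,  -1,0.08,0.05,0.81,0.97,0,0,  -1,0.08,0.11,0.81,0.97,0,0,  -1,0.08,0.17,0.8,0.97,0,0,  -1,0.08,0.23,0.78,0.97,0,0,  -1,0.08,0.29,0.76,0.97,0,0,  -1,0.08,0.35,0.74,0.97,0,0,  -1,0.08,0.4,0.71,0.97,0,0,  -1,0.08,0.46,0.67,0.97,0,0,  -1,0.08,0.51,0.64,0.97,0,0,  -1,0.08,0.56,0.59,0.97,0,0,  -1,0.08,0.6,0.55,0.97,0,0
```

Call:
drive_tool(deltas=[0, 0.08, -0.53, 0.61, 1, 0, 0, 0, 0.08, -0.49, 0.65, 1, 0, 0, 0, 0.08, -0.43, 0.69, 1, 0, 0, 0, 0.08, -0.38, 0.72, 1, 0, 0, 0, 0.08, -0.32, 0.75, 1, 0, 0, 0, 0.08, -0.26, 0.77, 1, 0, 0, 0, 0.08, -0.2, 0.79, 1, 0, 0, 0, 0.08, -0.14, 0.8, 1, 0, 0, 0, 0.08, -0.08, 0.81, 1, 0, 0, 0, 0.08, -0.02, 0.81, 1, 0, 0])

```text
time: 0.93
eef_pos: [0.3563, 0.3322, 0.1898]
ee_rot: [0.596, 0.375, 0.6, -0.379]
contact_force: [0.8, -0.3, 0.8]
width: 0.0462
```

```bash
python3 - <<'E'
from h import *
rows([.5518,.0376,.16],-20.4,12)
E
```

```text
t 0.93 p [0.3563 0.3322 0.1898] yaw 25.5 q7 -0.29 w 0.0462 F [ 0.8 -0.3  0.8]
-1,0.06,0.1,0.73,0.84,0,0.01,  -1,0.06,0.15,0.72,0.84,0,0.01,  -1,0.06,0.2,0.71,0.84,0,0.01,  -1,0.06,0.25,0.69,0.84,0,0.01,  -1,0.06,0.29,0.68,0.84,0,0.01,  -1,0.06,0.34,0.66,0.84,0,0.01,  -1,0.06,0.38,0.63,0.84,0,0.01,  -1,0.06,0.42,0.6,0.84,0,0.01,  -1,0.06,0.46,0.58,0.84,0,0.01,  -1,0.06,0.5,0.54,0.84,0,0.01,  -1,0.06,0.53,0.51,0.84,0,0.01,  -1,0.06,0.57,0.47,0.84,0,0.01
```

Call:
drive_tool(deltas=[0, 0.06, 0.1, 0.73, 0.84, 0, 0.01, 0, 0.06, 0.15, 0.72, 0.84, 0, 0.01, 0, 0.06, 0.2, 0.71, 0.84, 0, 0.01, 0, 0.06, 0.25, 0.69, 0.84, 0, 0.01, 0, 0.06, 0.29, 0.68, 0.84, 0, 0.01, 0, 0.06, 0.34, 0.66, 0.84, 0, 0.01, 0, 0.06, 0.38, 0.63, 0.84, 0, 0.01, 0, 0.06, 0.42, 0.6, 0.84, 0, 0.01, 0, 0.06, 0.46, 0.58, 0.84, 0, 0.01, 0, 0.06, 0.5, 0.54, 0.84, 0, 0.01, 0, 0.06, 0.53, 0.51, 0.84, 0, 0.01, 0, 0.06, 0.57, 0.47, 0.84, 0, 0.01])

```text
time: 1.93
eef_pos: [0.5494, 0.0152, 0.1578]
ee_rot: [-0.391, -0.589, -0.389, 0.591]
contact_force: [0.1, 0.5, 0.3]
width: 0.0459
```

```bash
python3 - <<'E'
from h import *
rows([.5518,.0376,.09],-20.4,3)
grab('scene','s1',(150,130,350,280),4)
E
```

```text
t 1.93 p [0.5494 0.0152 0.1578] yaw -23.1 q7 -0.24 w 0.0459 F [0.1 0.5 0.3]
-1,0.56,-0.05,-0.18,-0.19,0.01,0,  -1,0.56,-0.05,-0.18,-0.19,0.01,0,  -1,0.57,-0.05,-0.18,-0.19,0.01,0
```

View pics/s1.png

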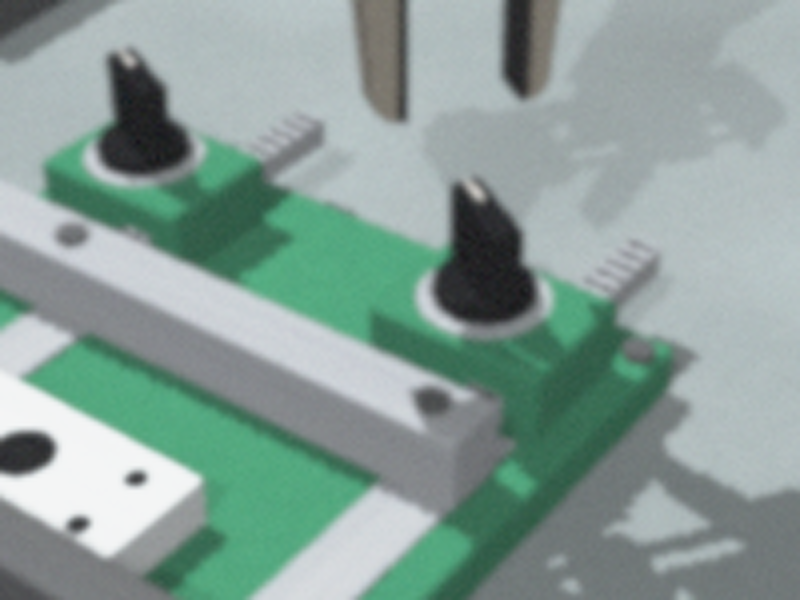

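The fingers are over the near (left) knob, shifted about 22 mm in −y. I'll correct that, then descend.

Call:
drive_tool(deltas=[0, 0.2, -0.15, -0.5, -0.55, 0.02, 0, 0, 0, 0, 0, 0, 0, 0, 0, 0, 0, 0, 0, 0, 0])

```text
time: 2.23
eef_pos: [0.5552, 0.0252, 0.1487]
ee_rot: [-0.401, -0.583, -0.395, 0.586]
contact_force: [-0.1, -0.7, 1.0]
width: 0.0459
```

```bash
python3 - <<'E'
from h import *
rows([.5518,.0376,.09],-20.4,3)
E
```

```text
t 2.23 p [0.5552 0.0252 0.1487] yaw -21.5 q7 -0.23 w 0.0459 F [-0.1 -0.7  1. ]
-1,0.49,-0.07,-0.09,-0.08,0.03,-0.02,  -1,0.49,-0.06,-0.09,-0.08,0.03,-0.02,  -1,0.49,-0.06,-0.09,-0.08,0.03,-0.02
```

Call:
drive_tool(deltas=[0, 0.25, -0.15, -0.25, -0.2, 0.05, 0, 0, 0.25, -0.1, -0.15, -0.1, 0.05, 0, 0, 0, 0, 0, 0, 0, 0])

```text
time: 2.48
eef_pos: [0.5501, 0.0473, 0.1268]
ee_rot: [0.407, 0.58, 0.406, -0.577]
contact_force: [-0.4, -0.0, 0.3]
width: 0.0461
```

```bash
python3 - <<'E'
from h import *
rows([.5518,.0376,.09],-20.4,3)
E
```

```text
t 2.48 p [0.5501 0.0473 0.1268] yaw -19.8 q7 -0.22 w 0.0461 F [-0.4 -0.   0.3]
-1,0.31,0.04,0.07,0.04,-0.01,-0.01,  -1,0.31,0.04,0.07,0.04,-0.01,-0.01,  -1,0.31,0.04,0.07,0.04,-0.01,-0.01
```

Call:
drive_tool(deltas=[0, 0, 0.12, 0.25, 0.1, 0, 0, 0, 0, 0, 0, 0, 0, 0, 0, 0, 0, 0, 0, 0, 0])

```text
time: 2.73
eef_pos: [0.5498, 0.0372, 0.1259]
ee_rot: [0.405, 0.58, 0.405, -0.579]
contact_force: [0.5, -0.6, -0.0]
width: 0.046
```

```bash
python3 - <<'E'
from h import *
rows([.5518,.0376,.09],-20.4,3)
E
```

```text
t 2.73 p [0.5498 0.0372 0.1259] yaw -20.1 q7 -0.2 w 0.046 F [ 0.5 -0.6 -0. ]
-1,0.3,0.01,-0.01,0.02,-0,-0,  -1,0.3,0.01,-0.01,0.02,-0,-0,  -1,0.3,0.01,-0.01,0.02,-0,-0
```

Call:
drive_tool(deltas=[0, 0.35, 0.03, -0.02, 0.05, 0, 0, 0, 0.3, 0.02, 0, 0, 0, 0, 0, 0.25, 0, 0, 0, 0, 0, 0, 0, 0, 0, 0, 0, 0, 1, 0, 0, 0, 0, 0, 0, 1, 0, 0, 0, 0, 0, 0, 1, 0, 0, 0, 0, 0, 0, 1, 0, 0, 0, 0, 0, 0])

```text
time: 3.4
eef_pos: [0.5536, 0.035, 0.0897]
ee_rot: [0.404, 0.582, 0.402, -0.58]
contact_force: [-0.8, 0.7, -0.6]
width: 0.0212
```

```bash
python3 - <<'E'
from h import *
rows([.5518,.0376,.09],-20.4,3)
E
```

```text
t 3.4 p [0.5536 0.035  0.0897] yaw -20.5 q7 -0.17 w 0.0212 F [-0.8  0.7 -0.6]
-1,-0,-0.02,-0.01,-0.01,-0.01,-0.02,  -1,-0,-0.02,-0.01,-0.01,-0.01,-0.02,  -1,-0,-0.02,-0.01,-0.01,-0.01,-0.02
```

Call:
drive_tool(deltas=[1, 0, -0.03, 0, 0, 0, 0, 1, 0, 0, 0, 0, 0, 0, 1, 0, 0, 0, 0, 0, 0])

```text
time: 3.65
eef_pos: [0.5518, 0.0358, 0.09]
ee_rot: [0.403, 0.582, 0.403, -0.58]
contact_force: [0.8, -0.4, -3.6]
width: 0.014
```

```bash
python3 - <<'E'
from h import *
rows([.5518,.0376,.09],-20.4,3)
E
```

```text
t 3.65 p [0.5518 0.0358 0.09  ] yaw -20.5 q7 -0.17 w 0.014 F [ 0.8 -0.4 -3.6]
-1,-0,-0.01,-0.01,-0.01,-0.01,-0.01,  -1,-0,-0.01,-0.01,-0.01,-0.01,-0.01,  -1,-0,-0.01,-0.01,-0.01,-0.01,-0.01
```

Call:
drive_tool(deltas=[1, 0, 0, 0, 0.7, 0, 0, 1, 0, 0, 0, 0.9, 0, 0, 1, 0, 0, 0, 0.9, 0, 0, 1, 0, 0, 0, 0.9, 0, 0, 1, 0, 0, 0, 0, 0, 0])

```text
time: 4.07
eef_pos: [0.5515, 0.0359, 0.0899]
ee_rot: [0.318, 0.633, 0.317, -0.63]
contact_force: [0.2, -0.6, -0.9]
width: 0.0136
```

```bash
python3 - <<'E'
from h import *
rows([.5518,.0376,.09],-50,3)
print(env.get_state()['ft_torque'].round(2))
grab('top','t1',(200,50,410,270),2.7)
E
```

```text
t 4.07 p [0.5515 0.0359 0.0899] yaw -36.6 q7 -0.4 w 0.0136 F [ 0.2 -0.6 -0.9]
-1,-0,-0.01,-0.01,0.97,-0.01,-0.01,  -1,-0,-0.01,-0.01,0.97,-0.01,-0.01,  -1,-0,-0.01,-0.01,0.97,-0.01,-0.01
[-0.16  0.17 -0.08]
```

View pics/t1.png

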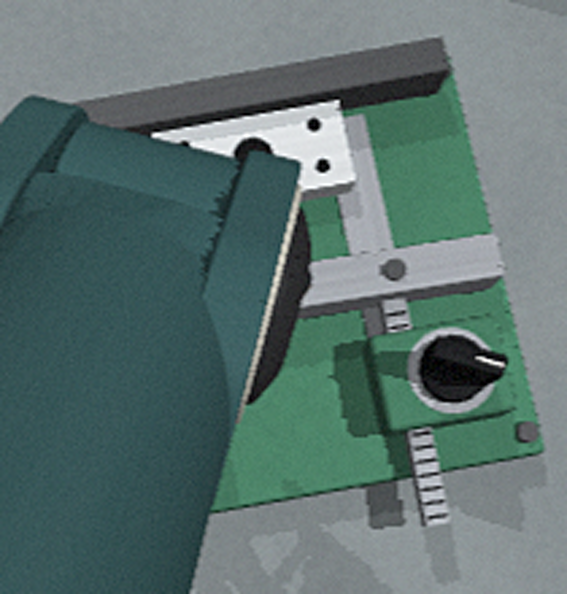

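The knob has turned about 16° and the jaw is beginning to skew as expected. I'll continue to roughly 35°.

Call:
drive_tool(deltas=[1, 0, 0, 0, 1, 0, 0, 1, 0, 0, 0, 1, 0, 0, 1, 0, 0, 0, 1, 0, 0, 1, 0, 0, 0, 1, 0, 0, 1, 0, 0, 0, 1, 0, 0, 1, 0, 0, 0, 0, 0, 0, 0, 0, 0, 0, 0, 0, 0, 0, 0, 0, 0, 0, 0, 0, 0, 0, 0, 0, 0, 0, 0])

```text
time: 4.87
eef_pos: [0.552, 0.0365, 0.0905]
ee_rot: [0.189, 0.683, 0.189, -0.679]
contact_force: [-0.5, -0.5, 0.4]
width: 0.0317
```

```bash
python3 - <<'E'
from h import *
rows([.56,.0,.16],-20,3)
grab('scene','s2',(100,110,350,300),3.1)
E
```

```text
t 4.87 p [0.552  0.0365 0.0905] yaw -58.9 q7 -0.72 w 0.0317 F [-0.5 -0.5  0.4]
-1,-0.58,0.3,0.1,-2.83,-0.02,-0.01,  -1,-0.58,0.27,0.16,-2.83,-0.02,-0.01,  -1,-0.58,0.22,0.22,-2.83,-0.02,-0.01
```

View pics/s2.png

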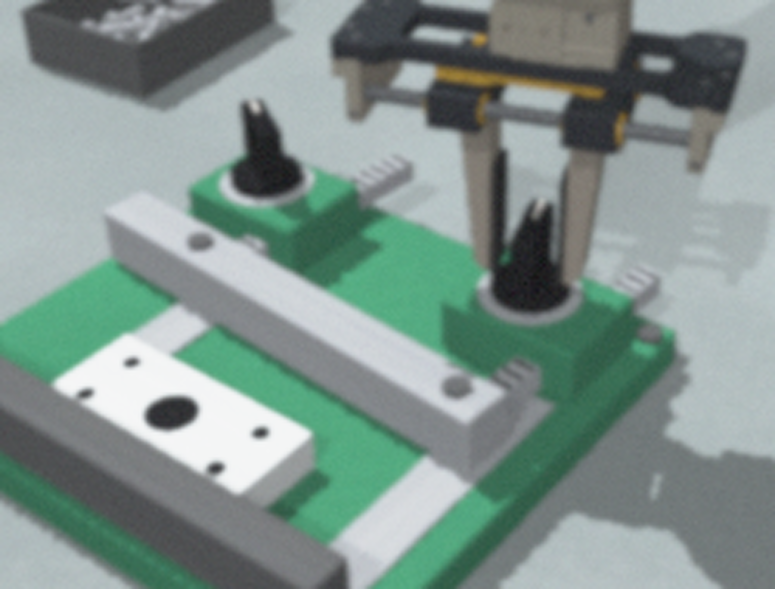

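Call:
drive_tool(deltas=[0.3, -0.6, 0, 0, 0, 0, 0, 0.3, -0.6, 0, 0, -0.5, 0, 0, 0.3, -0.3, 0, 0, -1, 0, 0, 0.3, 0, 0, 0, -1, 0, 0])

```text
time: 5.25
eef_pos: [0.5511, 0.0358, 0.152]
ee_rot: [0.26, 0.659, 0.259, -0.657]
contact_force: [-0.2, 0.4, -0.2]
width: 0.032
```

```bash
python3 - <<'E'
from h import *
rows([.5908,-.1476,.145],-15,8)
E
```

```text
t 5.25 p [0.5511 0.0358 0.152 ] yaw -46.9 q7 -0.61 w 0.032 F [-0.2  0.4 -0.2]
-1,0.02,0.5,0.3,-0.87,-0,-0,  -1,0.02,0.48,0.34,-0.87,-0,-0,  -1,0.02,0.46,0.37,-0.87,-0,-0,  -1,0.02,0.43,0.4,-0.87,-0,-0,  -1,0.02,0.4,0.43,-0.87,-0,-0,  -1,0.02,0.37,0.45,-0.87,-0,-0,  -1,0.02,0.34,0.48,-0.87,-0,-0,  -1,0.02,0.3,0.5,-0.87,-0,-0
```

Call:
drive_tool(deltas=[0.1, 0.02, 0.5, 0.3, -0.87, 0, 0, 0.1, 0.02, 0.48, 0.34, -0.87, 0, 0, 0.1, 0.02, 0.46, 0.37, -0.87, 0, 0, 0.1, 0.02, 0.43, 0.4, -0.87, 0, 0, 0.1, 0.02, 0.4, 0.43, -0.87, 0, 0, 0.1, 0.02, 0.37, 0.45, -0.87, 0, 0, 0.1, 0.02, 0.3, 0.4, -0.7, 0, 0, 0.1, 0, 0, 0, 0, 0, 0, 0.1, 0, 0, 0, 0, 0, 0])

```text
time: 6.0
eef_pos: [0.592, -0.1257, 0.1494]
ee_rot: [0.42, 0.573, 0.417, -0.566]
contact_force: [0.1, 1.4, -0.4]
width: 0.0418
```

```bash
python3 - <<'E'
from h import *
rows([.5908,-.1476,.09],-15,3)
grab('scene','s3',(100,110,350,300),3.1)
z=np.load('s3.npz');C=cloud('scene',z['d'])
# right knob bar points near (0.59,-.148), z .075-.108 and dark
m=(C[...,2]>.078)&(C[...,2]<.107)&(np.hypot(C[...,0]-.5908,C[...,1]+.1476)<.028)
t=C[m];print(m.sum(),cv2.minAreaRect((t[:,:2]*1000).astype(np.float32)))
E
```

```text
t 6.0 p [ 0.592  -0.1257  0.1494] yaw -17.4 q7 0.14 w 0.0418 F [ 0.1  1.4 -0.4]
-1,0.49,0.04,0.18,-0.17,-0.02,-0.04,  -1,0.49,0.04,0.18,-0.17,-0.02,-0.04,  -1,0.5,0.04,0.18,-0.17,-0.02,-0.04
242 ((592.5994873046875, -146.54812622070312), (46.61544418334961, 14.574960708618164), 71.0911865234375)
```

View pics/s3.png

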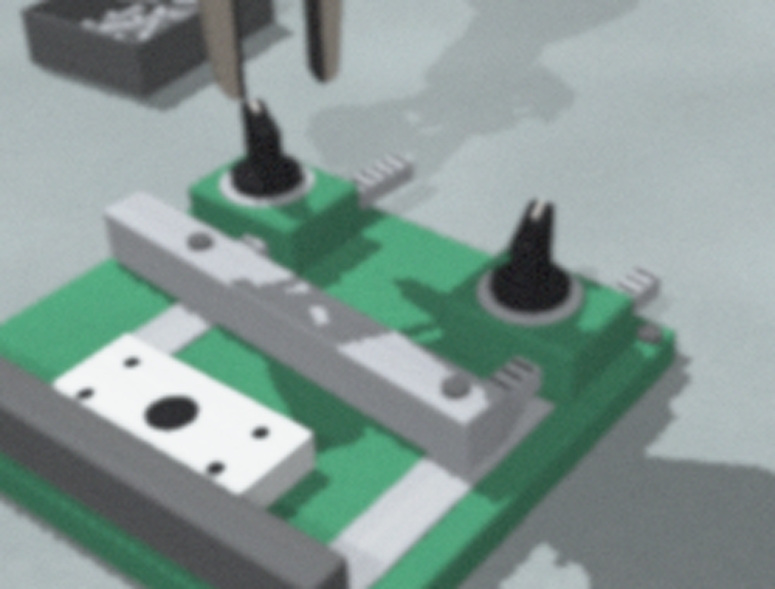

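The right bar now lies at about 71° and has swung with the skew. I need 22 mm more in −y.

Call:
drive_tool(deltas=[0.1, 0.2, 0.13, 0.52, 0.1, 0, 0, 0.1, 0.15, 0, 0, 0, 0, 0, 0.1, 0, 0, 0, 0, 0, 0])

```text
time: 6.3
eef_pos: [0.5912, -0.1431, 0.1353]
ee_rot: [0.418, 0.575, 0.416, -0.566]
contact_force: [0.5, 1.4, 0.5]
width: 0.0415
```

```bash
python3 - <<'E'
from h import *
rows([.591,-.1476,.09],-18.5,3)
E
```

```text
t 6.3 p [ 0.5912 -0.1431  0.1353] yaw -17.7 q7 0.18 w 0.0415 F [0.5 1.4 0.5]
-1,0.38,0.01,0.04,0.06,-0.04,-0.04,  -1,0.38,0.01,0.04,0.06,-0.04,-0.04,  -1,0.38,0.01,0.04,0.06,-0.04,-0.04
```

Call:
drive_tool(deltas=[0.1, 0.38, 0.03, 0.1, 0.15, -0.1, -0.1, 0.1, 0.38, 0, 0, 0, 0, 0, 0.1, 0.35, 0, 0, 0, 0, 0, 1, 0, 0, 0, 0, 0, 0, 1, 0, 0, 0, 0, 0, 0, 1, 0, 0, 0, 0, 0, 0, 1, 0, 0, 0, 0, 0, 0, 1, 0, 0, 0, 0, 0, 0, 1, 0, 0, 0, 0, 0, 0])

```text
time: 7.05
eef_pos: [0.5938, -0.1391, 0.0908]
ee_rot: [0.417, 0.573, 0.415, -0.57]
contact_force: [1.1, -0.3, -6.3]
width: 0.0138
```

```bash
python3 - <<'E'
from h import *
rows([.591,-.1476,.09],-18.5,3)
E
```

```text
t 7.05 p [ 0.5938 -0.1391  0.0908] yaw -17.9 q7 0.19 w 0.0138 F [ 1.1 -0.3 -6.3]
-1,0.01,-0,0.07,0.04,-0.01,-0.02,  -1,0.01,-0,0.07,0.04,-0.01,-0.02,  -1,0.01,-0,0.07,0.04,-0.01,-0.02
```

The grip is 8 mm off along the bar, so I'll loosen it, recentre and regrip.

Call:
drive_tool(deltas=[0.6, 0, 0, 0, 0, 0, 0, 0.6, 0, 0, 0.22, 0, 0, 0, 0.6, 0, 0, 0, 0, 0, 0, 0.6, 0, 0, 0.02, 0, 0, 0, 1, 0, 0, 0, 0, 0, 0, 1, 0, 0, 0, 0, 0, 0])

```text
time: 7.55
eef_pos: [0.5905, -0.1496, 0.0928]
ee_rot: [0.416, 0.574, 0.415, -0.57]
contact_force: [1.8, 1.0, -4.1]
width: 0.0141
```

```bash
python3 - <<'E'
from h import *
rows([.591,-.1476,.09],-18.5,3)
E
```

```text
t 7.55 p [ 0.5905 -0.1496  0.0928] yaw -18.0 q7 0.21 w 0.0141 F [ 1.8  1.  -4.1]
-1,0.02,-0,-0.02,0.04,-0.02,-0.02,  -1,0.02,-0,-0.02,0.04,-0.02,-0.02,  -1,0.02,-0,-0.02,0.04,-0.02,-0.02
```

Call:
drive_tool(deltas=[1, 0, 0, 0, 0.8, 0, 0, 1, 0, 0, 0, 1, 0, 0, 1, 0, 0, 0, 1, 0, 0, 1, 0, 0, 0, 1, 0, 0, 1, 0, 0, 0, 1, 0, 0, 1, 0, 0, 0, 1, 0, 0, 1, 0, 0, 0, 1, 0, 0, 1, 0, 0, 0, 1, 0, 0, 1, 0, 0, 0, 1, 0, 0, 1, 0, 0, 0, 1, 0, 0, 1, 0, 0, 0, 1, 0, 0, 1, 0, 0, 0, 0, 0, 0])

```text
time: 8.55
eef_pos: [0.5904, -0.1493, 0.0927]
ee_rot: [0.127, 0.697, 0.127, -0.694]
contact_force: [-0.9, 0.5, 0.3]
width: 0.0136
```

```bash
python3 - <<'E'
from h import *
rows([.591,-.1476,.09],-18.5,3)
grab('scene','s4',(100,110,350,300),3.1)
E
```

```text
t 8.55 p [ 0.5904 -0.1493  0.0927] yaw -69.3 q7 -0.53 w 0.0136 F [-0.9  0.5  0.3]
-1,0.02,-0.01,-0.01,-3.7,-0.02,-0.01,  -1,0.02,-0.01,-0.01,-3.7,-0.02,-0.01,  -1,0.02,-0,-0.01,-3.7,-0.02,-0.01
```

View pics/s4.png

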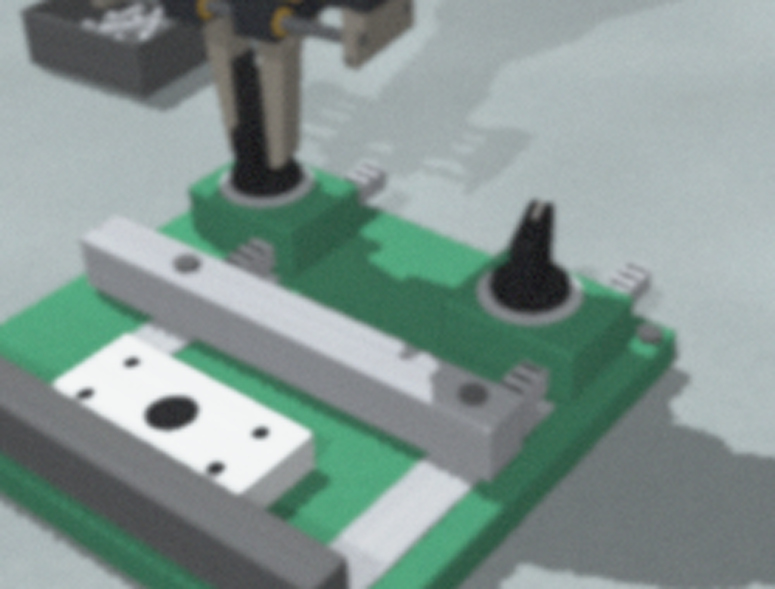

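The right knob has turned 51° and its end of the jaw has advanced. Next I release it and move to the left knob.

Call:
drive_tool(deltas=[0.1, 0, 0, 0, 0, 0, 0, 0.1, 0, 0, 0, 0, 0, 0, 0.1, 0, 0, 0, 0, 0, 0, 0.1, -0.5, 0, 0, 0, 0, 0, 0.1, -0.6, 0, 0, 0, 0, 0, 0.1, -0.2, 0, 0, 0, 0, 0])

```text
time: 9.1
eef_pos: [0.5883, -0.1481, 0.1438]
ee_rot: [-0.129, -0.695, -0.132, 0.695]
contact_force: [0.9, -0.7, -0.0]
width: 0.0415
```

```bash
python3 - <<'E'
from h import *
rows([.5518,.0376,.14],-53,7)
E
```

```text
t 9.1 p [ 0.5883 -0.1481  0.1438] yaw -68.7 q7 -0.57 w 0.0415 F [ 0.9 -0.7 -0. ]
-1,0.02,-0.67,-0.12,-0.49,-0,0.01,  -1,0.02,-0.66,-0.15,-0.49,-0,0.01,  -1,0.02,-0.65,-0.17,-0.49,-0,0.01,  -1,0.02,-0.65,-0.2,-0.49,-0,0.01,  -1,0.01,-0.64,-0.22,-0.49,-0,0.01,  -1,0.01,-0.63,-0.25,-0.49,-0,0.01,  -1,0.01,-0.62,-0.27,-0.49,-0,0.01
```

Call:
drive_tool(deltas=[0.1, 0, -0.65, -0.12, -0.5, 0, 0, 0.1, 0, -0.66, -0.15, -0.5, 0, 0, 0.1, 0, -0.65, -0.17, -0.5, 0, 0, 0.1, 0, -0.65, -0.2, -0.5, 0, 0, 0.1, 0, -0.64, -0.22, -0.5, 0, 0, 0.1, 0, -0.63, -0.25, -0.5, 0, 0, 0.1, 0, -0.3, -0.15, -0.3, 0, 0, 0.1, 0, 0, 0, 0, 0, 0, 0.1, 0, 0, 0, 0, 0, 0, 0.1, 0, 0, 0, 0, 0, 0])

```text
time: 9.93
eef_pos: [0.5549, 0.0272, 0.1459]
ee_rot: [0.225, 0.673, 0.225, -0.668]
contact_force: [0.3, 0.2, -0.5]
width: 0.0416
```

```bash
cat >> h.py <<'E'
def bar(name,xy):
    z=np.load(name+'.npz');C=cloud('scene',z['d'])
    m=(C[...,2]>.078)&(C[...,2]<.107)&(np.hypot(C[...,0]-xy[0],C[...,1]-xy[1])<.028)
    t=C[m];print('bar',m.sum(),np.round(sum(map(lambda a:list(np.atleast_1d(a)),cv2.minAreaRect((t[:,:2]*1000).astype(np.float32))),[]),1))
def jaw(name,u=None):
    z=np.load(name+'.npz');C=cloud('scene',z['d']);p=z['p'].astype(int)
    # vice frame
    o=np.array([(.5518+.5908)/2,(.0376-.1476)/2]);a=np.radians(11.9);ex=np.array([np.cos(a),np.sin(a)]);ey=np.array([-ex[1],ex[0]])
    q=C[...,:2]-o;X=q@ex-.07;Y=q@ey
    sat=p.max(-1)-p.min(-1)
    m=(C[...,2]>.056)&(C[...,2]<.066)&(X>-.03)&(X<.1)&(abs(Y)<.15)&(sat<40)
    for lo,hi in((-.13,-.1),(-.07,-.04),(-.04,0),(0,.04),(.04,.07),(.1,.13)):
        k=m&(Y>lo)&(Y<hi)
        if k.sum()>10: print('jaw Y',lo,hi,k.sum(),'x5/50/95 mm',(np.percentile(X[k],[5,50,95])*1000).round(1))
    return X,Y,C
E
python3 - <<'E'
from h import *
rows([.5518,.0376,.09],-53,3)
grab('scene','s5',(100,110,350,300),3.1)
bar('s5',(.5518,.0376));jaw('s5')
E
```

```text
t 9.93 p [0.5549 0.0272 0.1459] yaw -52.9 q7 -0.64 w 0.0416 F [ 0.3  0.2 -0.5]
-1,0.47,-0.09,-0.03,0.01,-0.03,-0.01,  -1,0.47,-0.09,-0.03,0.01,-0.03,-0.01,  -1,0.47,-0.09,-0.03,0.01,-0.03,-0.01
bar 313 [554.   39.   44.4  14.4  29.7]
jaw Y -0.13 -0.1 184 x5/50/95 mm [11.8 26.9 38.8]
jaw Y -0.07 -0.04 217 x5/50/95 mm [10.3 25.5 37.1]
jaw Y -0.04 0 293 x5/50/95 mm [ 9.  24.  36.4]
jaw Y 0 0.04 323 x5/50/95 mm [ 8.1 23.1 35. ]
jaw Y 0.04 0.07 255 x5/50/95 mm [ 7.1 22.2 34. ]
jaw Y 0.1 0.13 299 x5/50/95 mm [ 5.2 21.8 33. ]
```

View pics/s5.png

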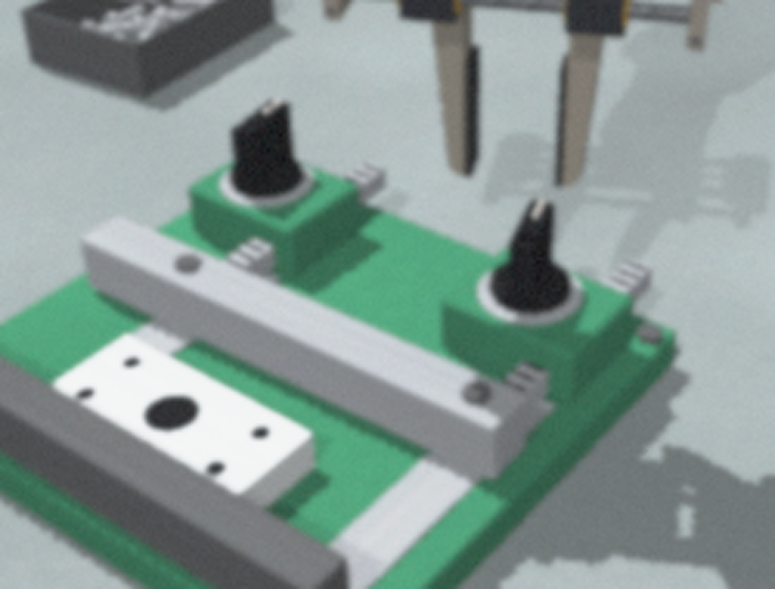

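The view shows the jaw nearly square, with the right end about 6 mm ahead. The left bar is at about 30°, so tool yaw should be −60°. I'll align and descend.

Call:
drive_tool(deltas=[0.1, 0.1, -0.3, -0.05, 0.8, -0.05, 0, 0.1, 0.1, 0, 0, 0.7, 0, 0, 0.1, 0.1, 0, 0, 0, 0, 0])

```text
time: 10.23
eef_pos: [0.5512, 0.0312, 0.1348]
ee_rot: [0.18, 0.686, 0.178, -0.682]
contact_force: [-0.3, 0.1, -0.0]
width: 0.0413
```

```bash
python3 - <<'E'
from h import *
rows([.5518,.0376,.09],-60,3)
E
```

```text
t 10.23 p [0.5512 0.0312 0.1348] yaw -60.7 q7 -0.76 w 0.0413 F [-0.3  0.1 -0. ]
-1,0.37,-0.05,-0.03,-0.05,-0.02,-0.02,  -1,0.37,-0.05,-0.03,-0.05,-0.02,-0.02,  -1,0.37,-0.04,-0.03,-0.05,-0.02,-0.02
```

Call:
drive_tool(deltas=[0.1, 0.4, -0.14, -0.1, -0.1, -0.05, -0.05, 0.1, 0.37, 0, 0, 0, 0, 0, 0.1, 0.33, 0, 0, 0, 0, 0, 0.4, 0, 0, 0, 0, 0, 0, 0.4, 0, 0, 0, 0, 0, 0])

```text
time: 10.65
eef_pos: [0.5536, 0.0306, 0.0885]
ee_rot: [0.182, 0.685, 0.178, -0.683]
contact_force: [0.1, -0.6, 0.1]
width: 0.03
```

```bash
python3 - <<'E'
from h import *
rows([.5518,.0376,.09],-60,3)
E
```

```text
t 10.65 p [0.5536 0.0306 0.0885] yaw -60.5 q7 -0.71 w 0.03 F [ 0.1 -0.6  0.1]
-1,-0.01,-0.06,-0.02,-0.04,-0,-0.02,  -1,-0.01,-0.06,-0.02,-0.04,-0,-0.02,  -1,-0.01,-0.06,-0.02,-0.04,-0,-0.02
```

Call:
drive_tool(deltas=[0.4, 0, -0.18, -0.06, 0, 0, 0, 1, 0, 0, 0, 0, 0, 0, 1, 0, 0, 0, 0, 0, 0, 1, 0, 0, 0, 0, 0, 0, 1, 0, 0, 0, 0, 0, 0])

```text
time: 11.07
eef_pos: [0.5528, 0.0371, 0.0896]
ee_rot: [0.181, 0.685, 0.178, -0.683]
contact_force: [0.7, -0.7, -6.7]
width: 0.014
```

```bash
python3 - <<'E'
from h import *
rows([.5518,.0376,.09],-60,3)
E
```

```text
t 11.07 p [0.5528 0.0371 0.0896] yaw -60.6 q7 -0.72 w 0.014 F [ 0.7 -0.7 -6.7]
-1,-0,-0.01,0.01,-0.04,-0.01,-0.03,  -1,-0,-0.01,0.01,-0.04,-0.01,-0.03,  -1,-0,-0.01,0.01,-0.04,-0.01,-0.03
```

Gripped and centred, so I'll turn about 0.9 rad.

Call:
drive_tool(deltas=[1, 0, 0, 0, 0.8, 0, 0, 1, 0, 0, 0, 1, 0, 0, 1, 0, 0, 0, 1, 0, 0, 1, 0, 0, 0, 1, 0, 0, 1, 0, 0, 0, 1, 0, 0, 1, 0, 0, 0, 1, 0, 0, 1, 0, 0, 0, 1, 0, 0, 1, 0, 0, 0, 1, 0, 0, 1, 0, 0, 0, 1, 0, 0, 1, 0, 0, 0, 1, 0, 0, 1, 0, 0, 0, 1, 0, 0, 1, 0, 0, 0, 0, 0, 0])

```text
time: 12.07
eef_pos: [0.5528, 0.0364, 0.0896]
ee_rot: [-0.133, 0.697, -0.138, -0.691]
contact_force: [1.5, -0.7, -3.3]
width: 0.0139
```

Call:
drive_tool(deltas=[0.1, 0, 0, 0, 0, 0, 0, 0.1, 0, 0, 0, 0, 0, 0, 0.1, 0, 0, 0, 0, 0, 0, 0.1, -0.5, 0, 0, 0, 0, 0, 0.1, -0.6, 0, 0, 0, 0, 0, 0.1, -0.2, 0, 0, 0, 0, 0])

```text
time: 12.57
eef_pos: [0.5515, 0.0376, 0.1425]
ee_rot: [-0.13, 0.697, -0.134, -0.693]
contact_force: [0.6, 0.7, 0.8]
width: 0.0413
```

```bash
python3 - <<'E'
from h import *
rows([.5908,-.1476,.14],-76,7)
grab('scene','s6',(100,110,350,300),3.1)
bar('s6',(.5908,-.1476));bar('s6',(.5518,.0376));jaw('s6')
E
```

```text
t 12.57 p [0.5515 0.0376 0.1425] yaw -111.5 q7 -1.51 w 0.0413 F [0.6 0.7 0.8]
-1,0.01,0.56,-0.37,-1.11,-0.01,-0.01,  -1,0.01,0.59,-0.32,-1.11,-0.01,-0.01,  -1,0.01,0.62,-0.27,-1.11,-0.01,-0.01,  -1,0.01,0.64,-0.21,-1.11,-0.01,-0.01,  -1,0.01,0.66,-0.15,-1.11,-0.01,-0.01,  -1,0.01,0.67,-0.1,-1.11,-0.01,-0.01,  -1,0.01,0.68,-0.04,-1.11,-0.01,-0.01
bar 351 [ 592.7 -146.7   45.7   15.6   12.3]
bar 482 [554.2  39.4  16.5  44.   67.5]
jaw Y -0.13 -0.1 181 x5/50/95 mm [ 9.6 24.1 37. ]
jaw Y -0.07 -0.04 207 x5/50/95 mm [15.1 30.5 42.5]
jaw Y -0.04 0 297 x5/50/95 mm [18.1 32.9 46. ]
jaw Y 0 0.04 328 x5/50/95 mm [22.5 36.8 49.7]
jaw Y 0.04 0.07 269 x5/50/95 mm [25.4 40.2 52.9]
jaw Y 0.1 0.13 326 x5/50/95 mm [31.  47.1 58.2]
```

View pics/s6.png

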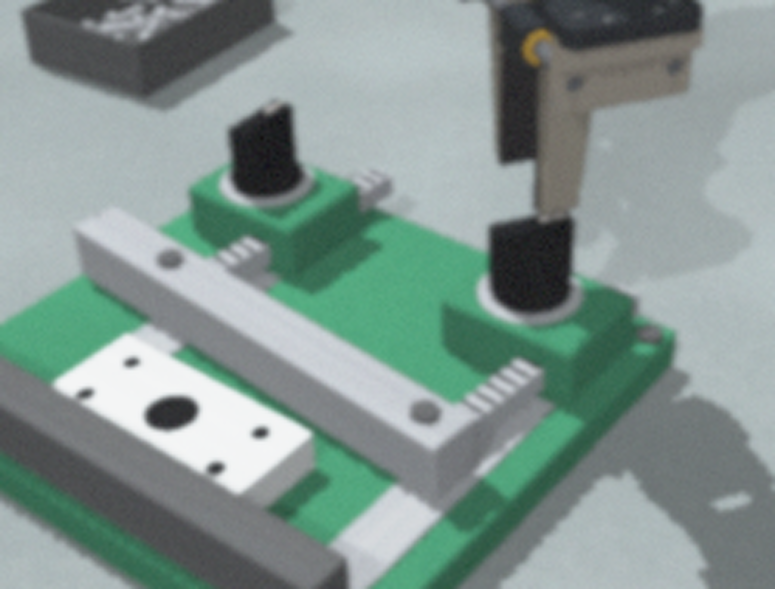

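The left end is now about 10 mm short and the right about 29 mm, with a skew near 5.5°. The right bar is at 12°, so tool yaw should be −77.5°.

Call:
drive_tool(deltas=[0.2, 0, 0.56, -0.37, -1, 0, 0, 0.2, 0, 0.59, -0.32, -1, 0, 0, 0.2, 0, 0.62, -0.27, -1, 0, 0, 0.2, 0, 0.64, -0.21, -1, 0, 0, 0.2, 0, 0.66, -0.15, -1, 0, 0, 0.2, 0, 0.67, -0.1, -1, 0, 0, 0.2, 0, 0.5, -0.04, -0.8, 0, 0, 0.2, 0, 0, 0, 0, 0, 0, 0.2, 0, 0, 0, 0, 0, 0])

```text
time: 13.37
eef_pos: [0.5896, -0.1419, 0.1385]
ee_rot: [0.075, 0.705, 0.074, -0.702]
contact_force: [0.3, 0.8, -0.2]
width: 0.0365
```

```bash
python3 - <<'E'
from h import *
rows([.5915,-.1476,.09],-77.5,3)
E
```

```text
t 13.37 p [ 0.5896 -0.1419  0.1385] yaw -77.9 q7 -0.71 w 0.0365 F [ 0.3  0.8 -0.2]
-1,0.4,0.05,-0,-0.03,-0.02,-0.01,  -1,0.4,0.05,-0,-0.03,-0.02,-0.01,  -1,0.4,0.05,-0,-0.03,-0.02,-0.01
```

Call:
drive_tool(deltas=[0.2, 0.4, 0.12, 0, -0.05, -0.05, 0, 0.2, 0.4, 0.05, 0, 0, 0, 0, 0.2, 0.35, 0, 0, 0, 0, 0, 0.4, 0, 0, 0, 0, 0, 0, 0.4, 0, 0, 0, 0, 0, 0])

```text
time: 13.78
eef_pos: [0.5906, -0.1428, 0.0886]
ee_rot: [-0.075, -0.703, -0.077, 0.703]
contact_force: [0.0, 0.7, -0.7]
width: 0.028
```

```bash
python3 - <<'E'
from h import *
rows([.5915,-.1476,.09],-77.5,3)
E
```

```text
t 13.78 p [ 0.5906 -0.1428  0.0886] yaw -77.6 q7 -0.66 w 0.028 F [ 0.   0.7 -0.7]
-1,-0.01,0.04,0,-0.01,0,0.01,  -1,-0.01,0.04,0,-0.01,0,0.01,  -1,-0.01,0.04,0,-0.01,0,0.01
```

Call:
drive_tool(deltas=[0.5, 0, 0.12, 0.02, 0, 0, 0, 1, 0, 0, 0, 0, 0, 0, 1, 0, 0, 0, 0, 0, 0, 1, 0, 0, 0, 0, 0, 0, 1, 0, 0, 0, 0, 0, 0])

```text
time: 14.2
eef_pos: [0.5916, -0.1488, 0.0891]
ee_rot: [0.078, 0.703, 0.076, -0.703]
contact_force: [1.1, -1.6, -5.1]
width: 0.0139
```

Call:
drive_tool(deltas=[1, 0, 0, 0, 0.8, 0, 0, 1, 0, 0, 0, 1, 0, 0, 1, 0, 0, 0, 1, 0, 0, 1, 0, 0, 0, 1, 0, 0, 1, 0, 0, 0, 1, 0, 0, 1, 0, 0, 0, 1, 0, 0, 1, 0, 0, 0, 1, 0, 0, 1, 0, 0, 0, 1, 0, 0, 1, 0, 0, 0, 1, 0, 0, 1, 0, 0, 0, 1, 0, 0, 1, 0, 0, 0, 1, 0, 0, 1, 0, 0, 0, 0, 0, 0])

```text
time: 15.2
eef_pos: [0.5915, -0.1492, 0.0891]
ee_rot: [-0.233, 0.668, -0.238, -0.665]
contact_force: [0.4, -1.7, -4.1]
width: 0.0138
```

```bash
python3 - <<'E'
from h import *
rows([.5915,-.1476,.09],-77.5,3)
E
```

```text
t 15.2 p [ 0.5915 -0.1492  0.0891] yaw -129.0 q7 -1.41 w 0.0138 F [ 0.4 -1.7 -4.1]
-1,-0.01,-0.01,0.01,-3.74,-0.02,-0.03,  -1,-0.01,-0.01,0,-3.74,-0.02,-0.03,  -1,-0.01,-0.01,0,-3.74,-0.02,-0.03
```

Call:
drive_tool(deltas=[0.2, 0, 0, 0, 0, 0, 0, 0.2, 0, 0, 0, 0, 0, 0, 0.2, 0, 0, 0, 0, 0, 0, 0.2, -0.5, 0, 0, 0, 0, 0, 0.2, -0.6, 0, 0, 0, 0, 0, 0.2, -0.2, 0, 0, 0, 0, 0])

```text
time: 15.7
eef_pos: [0.5911, -0.1462, 0.1424]
ee_rot: [-0.232, 0.668, -0.234, -0.667]
contact_force: [0.2, -0.1, 0.3]
width: 0.037
```

```bash
python3 - <<'E'
from h import *
rows([.5525,.0376,.14],-113,7)
grab('scene','s7',(100,110,350,300),3.1)
bar('s7',(.5908,-.1476));bar('s7',(.5518,.0376));jaw('s7')
E
```

```text
t 15.7 p [ 0.5911 -0.1462  0.1424] yaw -128.4 q7 -1.45 w 0.037 F [ 0.2 -0.1  0.3]
-1,0.01,-0.43,0.52,-0.48,-0,-0,  -1,0.01,-0.45,0.5,-0.48,-0,-0,  -1,0.01,-0.47,0.48,-0.48,-0,-0,  -1,0.01,-0.49,0.46,-0.48,-0,-0,  -1,0.01,-0.5,0.44,-0.48,-0,-0,  -1,0.01,-0.52,0.42,-0.48,-0,-0,  -1,0.01,-0.54,0.4,-0.48,-0,-0
bar 383 [ 592.8 -146.5   16.    44.2   52.2]
bar 489 [554.3  39.2  15.   43.4  68. ]
jaw Y -0.13 -0.1 194 x5/50/95 mm [34.6 49.5 61.4]
jaw Y -0.07 -0.04 231 x5/50/95 mm [32.8 47.9 60.1]
jaw Y -0.04 0 315 x5/50/95 mm [31.7 47.1 59.2]
jaw Y 0 0.04 344 x5/50/95 mm [30.9 46.1 58. ]
jaw Y 0.04 0.07 272 x5/50/95 mm [29.9 45.5 57. ]
jaw Y 0.1 0.13 305 x5/50/95 mm [28.5 44.3 55.6]
```

View pics/s7.png

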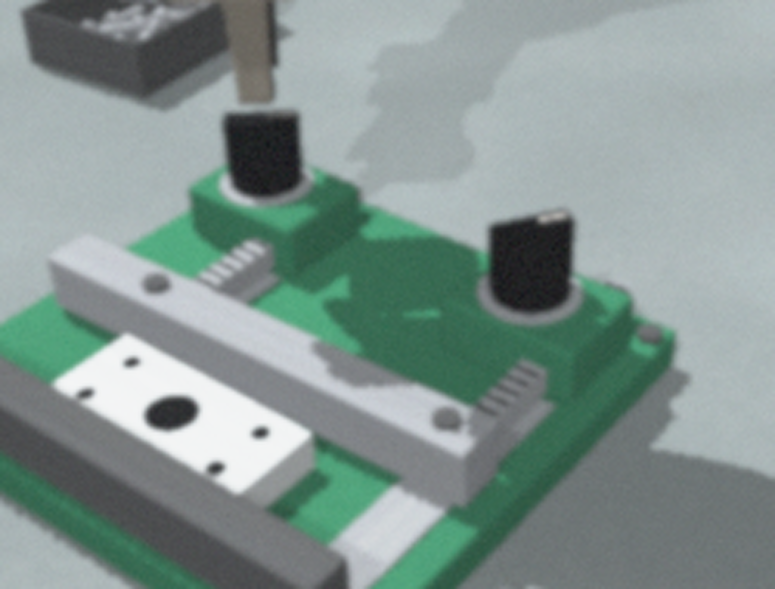

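The jaw is nearly square with about 8–10 mm left. The left bar wants tool yaw −112°, so I move there.

Call:
drive_tool(deltas=[0.2, 0, -0.43, 0.52, -0.5, 0, 0, 0.2, 0, -0.45, 0.5, -0.5, 0, 0, 0.2, 0, -0.47, 0.48, -0.5, 0, 0, 0.2, 0, -0.49, 0.46, -0.5, 0, 0, 0.2, 0, -0.5, 0.44, -0.5, 0, 0, 0.2, 0, -0.52, 0.42, -0.5, 0, 0, 0.2, 0, -0.42, 0.3, -0.4, 0, 0, 0.2, 0, 0, 0, 0, 0, 0, 0.2, 0, 0, 0, 0, 0, 0])

```text
time: 16.5
eef_pos: [0.5505, 0.0395, 0.1388]
ee_rot: [-0.134, 0.695, -0.134, -0.694]
contact_force: [-0.6, -0.0, 0.7]
width: 0.0368
```

```bash
python3 - <<'E'
from h import *
rows([.5525,.0376,.09],-112,3)
E
```

```text
t 16.5 p [0.5505 0.0395 0.1388] yaw -111.9 q7 -1.49 w 0.0368 F [-0.6 -0.   0.7]
-1,0.41,0.01,-0.02,0.01,-0.01,0,  -1,0.41,0.01,-0.02,0.01,-0.01,0,  -1,0.41,0.01,-0.02,0.01,-0.01,0
```

Call:
drive_tool(deltas=[0.2, 0.4, 0.03, -0.04, 0, 0, 0, 0.2, 0.4, 0, 0, 0, 0, 0, 0.2, 0.35, 0, 0, 0, 0, 0, 0.4, 0, 0, 0, 0, 0, 0, 0.4, 0, 0, 0, 0, 0, 0])

```text
time: 16.92
eef_pos: [0.5526, 0.0343, 0.0905]
ee_rot: [-0.136, 0.695, -0.135, -0.693]
contact_force: [0.2, -0.6, 0.5]
width: 0.0277
```

```bash
python3 - <<'E'
from h import *
rows([.5525,.0376,.09],-112,3)
E
```

```text
t 16.92 p [0.5526 0.0343 0.0905] yaw -112.1 q7 -1.43 w 0.0277 F [ 0.2 -0.6  0.5]
-1,0,-0.03,0.01,-0.01,-0.01,0,  -1,0,-0.03,0.01,-0.01,-0.01,0,  -1,0,-0.03,0.01,-0.01,-0.01,0
```

Call:
drive_tool(deltas=[0.5, 0, -0.09, 0.03, 0, 0, 0, 1, 0, 0, 0, 0, 0, 0, 1, 0, 0, 0, 0, 0, 0, 1, 0, 0, 0, 0, 0, 0, 1, 0, 0, 0, 0, 0, 0, 1, 0, 0, 0, 0.8, 0, 0, 1, 0, 0, 0, 1, 0, 0, 1, 0, 0, 0, 1, 0, 0, 1, 0, 0, 0, 0.8, 0, 0, 1, 0, 0, 0, 0, 0, 0])

```text
time: 17.75
eef_pos: [0.5531, 0.0357, 0.0913]
ee_rot: [-0.238, 0.668, -0.239, -0.664]
contact_force: [-0.8, -0.1, -3.6]
width: 0.0138
```

```bash
python3 - <<'E'
from h import *
rows([.5525,.0376,.09],-112,3);print(env.get_state()['ft_torque'])
E
```

```text
t 17.75 p [0.5531 0.0357 0.0913] yaw -129.4 q7 -1.69 w 0.0138 F [-0.8 -0.1 -3.6]
-1,0.01,-0.01,0.01,-1.26,-0.03,-0,  -1,0.01,-0.01,0.01,-1.26,-0.03,-0,  -1,0.01,-0.01,0.01,-1.26,-0.03,-0
[-0.09866604  0.0284011  -0.04540724]
```

Call:
drive_tool(deltas=[1, 0, 0, 0, 0.6, 0, 0, 1, 0, 0, 0, 0.6, 0, 0, 1, 0, 0, 0, 0.6, 0, 0])

```text
time: 18.0
eef_pos: [0.553, 0.0356, 0.0913]
ee_rot: [-0.284, 0.65, -0.286, -0.645]
contact_force: [0.0, -1.2, -4.1]
width: 0.0138
```

```bash
python3 - <<'E'
from h import *
rows([.5525,.0376,.09],-112,3);print(env.get_state()['ft_torque'])
E
```

```text
t 18.0 p [0.553  0.0356 0.0913] yaw -137.5 q7 -1.8 w 0.0138 F [ 0.  -1.2 -4.1]
-1,0.01,-0.01,0.01,-1.85,-0.03,-0,  -1,0.01,-0.01,0.01,-1.85,-0.03,-0,  -1,0.01,-0.01,0.01,-1.85,-0.03,-0
[-0.14160254  0.02664923  0.19500551]
```

Call:
drive_tool(deltas=[1, 0, 0, 0, 0.6, 0, 0, 1, 0, 0, 0, 0.6, 0, 0, 1, 0, 0, 0, 0.6, 0, 0])

```text
time: 18.25
eef_pos: [0.5528, 0.0355, 0.0913]
ee_rot: [-0.33, 0.628, -0.331, -0.623]
contact_force: [0.0, -1.4, -3.8]
width: 0.014
```

```bash
python3 - <<'E'
from h import *
rows([.5525,.0376,.09],-112,3);print(env.get_state()['ft_torque'])
E
```

```text
t 18.25 p [0.5528 0.0355 0.0913] yaw -145.7 q7 -1.93 w 0.014 F [ 0.  -1.4 -3.8]
-1,0.01,-0.01,0.02,-2.45,-0.03,-0,  -1,0.01,-0.01,0.01,-2.45,-0.03,-0,  -1,0.01,-0.01,0.01,-2.45,-0.03,-0
[-0.15486059  0.05854925  0.12079652]
```

Call:
drive_tool(deltas=[1, 0, 0, 0, 0.6, 0, 0, 1, 0, 0, 0, 0.6, 0, 0, 1, 0, 0, 0, 0.6, 0, 0])

```text
time: 18.5
eef_pos: [0.5527, 0.0357, 0.0913]
ee_rot: [-0.372, 0.603, -0.374, -0.598]
contact_force: [-0.6, -1.4, -2.6]
width: 0.0151
```

```bash
python3 - <<'E'
from h import *
rows([.5525,.0376,.09],-112,3);print(env.get_state()['ft_torque'])
grab('scene','s8',(100,110,350,300),3.1)
bar('s8',(.5908,-.1476));jaw('s8')
E
```

```text
t 18.5 p [0.5527 0.0357 0.0913] yaw -153.6 q7 -2.04 w 0.0151 F [-0.6 -1.4 -2.6]
-1,0.01,-0.01,0.01,-3.03,-0.03,-0.01,  -1,0.01,-0.01,0.01,-3.03,-0.03,-0.01,  -1,0.01,-0.01,0.01,-3.03,-0.03,-0.01
[-8.51018699e-04  2.17365395e-01  9.46270683e-01]
bar 381 [ 593.6 -145.8   14.6   44.6   48. ]
jaw Y -0.13 -0.1 192 x5/50/95 mm [33.3 48.1 60.3]
jaw Y -0.07 -0.04 217 x5/50/95 mm [36.1 50.5 63.2]
jaw Y -0.04 0 320 x5/50/95 mm [37.6 52.3 65. ]
jaw Y 0 0.04 342 x5/50/95 mm [39.4 54.6 66.7]
jaw Y 0.04 0.07 280 x5/50/95 mm [41.2 56.4 68.6]
jaw Y 0.1 0.13 328 x5/50/95 mm [44.3 60.3 71.6]
```

View pics/s8.png

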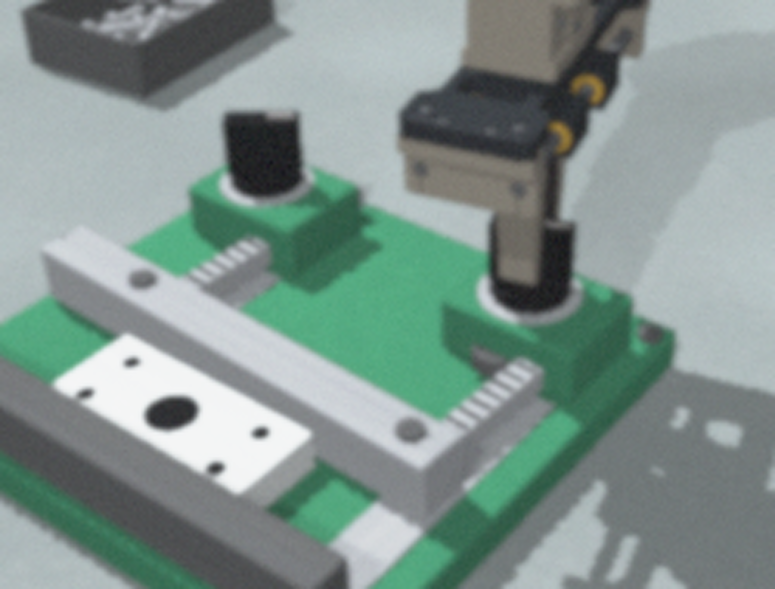

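The left knob is hard on its stop (torque 0.95 N m, pads beginning to slip). I'll release it and go to the right knob, where the bar wants tool yaw −132°.

Call:
drive_tool(deltas=[0.2, 0, 0, 0, 0, 0, 0, 0.2, 0, 0, 0, 0, 0, 0, 0.2, 0, 0, 0, 0, 0, 0, 0.2, -0.5, 0, 0, 0, 0, 0, 0.2, -0.6, 0, 0, 0, 0, 0, 0.2, -0.2, 0, 0, 0, 0, 0])

```text
time: 19.05
eef_pos: [0.5521, 0.0366, 0.1445]
ee_rot: [-0.371, 0.603, -0.372, -0.6]
contact_force: [0.5, 0.7, 0.5]
width: 0.0366
```

```bash
python3 - <<'E'
from h import *
rows([.5915,-.1476,.14],-132,7)
E
```

```text
t 19.05 p [0.5521 0.0366 0.1445] yaw -153.4 q7 -2.1 w 0.0366 F [0.5 0.7 0.5]
-1,0.02,0.17,-0.65,-0.67,-0.01,-0,  -1,0.02,0.2,-0.64,-0.67,-0.01,-0,  -1,0.02,0.24,-0.63,-0.67,-0.01,-0,  -1,0.02,0.27,-0.62,-0.67,-0.01,-0,  -1,0.02,0.3,-0.6,-0.67,-0.01,-0,  -1,0.02,0.33,-0.58,-0.67,-0.01,-0,  -1,0.02,0.37,-0.57,-0.67,-0.01,-0
```

Call:
drive_tool(deltas=[0.2, 0, 0.17, -0.65, -0.67, 0, 0, 0.2, 0, 0.2, -0.64, -0.67, 0, 0, 0.2, 0, 0.24, -0.63, -0.67, 0, 0, 0.2, 0, 0.27, -0.62, -0.67, 0, 0, 0.2, 0, 0.3, -0.6, -0.67, 0, 0, 0.2, 0, 0.33, -0.58, -0.67, 0, 0, 0.2, 0, 0.3, -0.45, -0.5, 0, 0, 0.2, 0, 0, 0, 0, 0, 0, 0.2, 0, 0, 0, 0, 0, 0])

```text
time: 19.8
eef_pos: [0.597, -0.1452, 0.1464]
ee_rot: [-0.249, 0.666, -0.246, -0.659]
contact_force: [-0.0, -0.1, 0.4]
width: 0.0367
```

```bash
python3 - <<'E'
from h import *
rows([.5915,-.1476,.09],-132,3)
E
```

```text
t 19.8 p [ 0.597  -0.1452  0.1464] yaw -130.9 q7 -1.5 w 0.0367 F [-0.  -0.1  0.4]
-1,0.47,0.05,0.03,0.08,-0.03,0.03,  -1,0.47,0.05,0.02,0.08,-0.03,0.03,  -1,0.47,0.05,0.02,0.08,-0.03,0.03
```

Call:
drive_tool(deltas=[0.2, 0.45, 0.13, 0.07, 0.15, -0.05, 0.05, 0.2, 0.48, 0, 0, 0, 0, 0, 0.2, 0.42, 0, 0, 0, 0, 0, 0.4, 0, 0, 0, 0, 0, 0, 0.4, 0, 0, 0, 0, 0, 0])

```text
time: 20.22
eef_pos: [0.59, -0.1421, 0.087]
ee_rot: [-0.253, 0.662, -0.249, -0.66]
contact_force: [1.0, -0.0, 0.4]
width: 0.028
```

```bash
python3 - <<'E'
from h import *
rows([.5915,-.1476,.09],-132,3)
E
```

```text
t 20.22 p [ 0.59   -0.1421  0.087 ] yaw -131.6 q7 -1.45 w 0.028 F [ 1.  -0.   0.4]
-1,-0.03,0.03,-0.04,0.03,0,0.02,  -1,-0.02,0.03,-0.04,0.03,0,0.02,  -1,-0.02,0.03,-0.04,0.03,0,0.02
```

Call:
drive_tool(deltas=[0.5, -0.08, 0.08, -0.12, 0, 0, 0, 1, 0, 0, 0, 0, 0, 0, 1, 0, 0, 0, 0, 0, 0, 1, 0, 0, 0, 0, 0, 0, 1, 0, 0, 0, 0, 0, 0, 1, 0, 0, 0, 0.8, 0, 0, 1, 0, 0, 0, 0.8, 0, 0, 1, 0, 0, 0, 0.8, 0, 0, 1, 0, 0, 0, 0.6, 0, 0])

```text
time: 20.97
eef_pos: [0.5901, -0.1476, 0.0905]
ee_rot: [-0.33, 0.626, -0.33, -0.625]
contact_force: [0.2, -1.0, -4.6]
width: 0.0135
```

```bash
python3 - <<'E'
from h import *
rows([.5915,-.1476,.09],-132,3);print(env.get_state()['ft_torque'])
E
```

```text
t 20.97 p [ 0.5901 -0.1476  0.0905] yaw -145.7 q7 -1.66 w 0.0135 F [ 0.2 -1.  -4.6]
-1,0,-0.01,-0.01,-0.99,-0,0,  -1,0,-0.01,-0.01,-0.99,-0,0,  -1,0,-0.01,-0.01,-0.99,-0,0
[-0.41022346  0.23620825  0.11776961]
```

Call:
drive_tool(deltas=[1, 0, 0, 0, 0.6, 0, 0, 1, 0, 0, 0, 0.6, 0, 0, 1, 0, 0, 0, 0.6, 0, 0])

```text
time: 21.22
eef_pos: [0.5903, -0.1474, 0.0905]
ee_rot: [-0.375, 0.6, -0.376, -0.599]
contact_force: [0.5, -1.4, -4.8]
width: 0.0136
```

```bash
python3 - <<'E'
from h import *
rows([.5915,-.1476,.09],-132,3);print(env.get_state()['ft_torque'])
E
```

```text
t 21.22 p [ 0.5903 -0.1474  0.0905] yaw -154.2 q7 -1.79 w 0.0136 F [ 0.5 -1.4 -4.8]
-1,0,-0.01,-0.01,-1.61,-0.01,-0,  -1,0,-0.01,-0.01,-1.61,-0.01,-0,  -1,0,-0.01,-0.01,-1.61,-0.01,-0
[-0.43479974  0.27742464  0.16107119]
```

Call:
drive_tool(deltas=[1, 0, 0, 0, 0.6, 0, 0, 1, 0, 0, 0, 0.6, 0, 0])

```text
time: 21.38
eef_pos: [0.5905, -0.1474, 0.0905]
ee_rot: [-0.404, 0.581, -0.405, -0.579]
contact_force: [0.4, -1.5, -4.3]
width: 0.0143
```

```bash
python3 - <<'E'
from h import *
rows([.5915,-.1476,.09],-132,3);print(env.get_state()['ft_torque'])
grab('scene','s9',(100,110,350,300),3.1)
bar('s9',(.5518,.0376));jaw('s9')
E
```

```text
t 21.38 p [ 0.5905 -0.1474  0.0905] yaw -159.8 q7 -1.88 w 0.0143 F [ 0.4 -1.5 -4.3]
-1,0,-0.01,-0,-2.02,-0.01,-0,  -1,0,-0.01,-0.01,-2.02,-0.01,-0,  -1,0,-0.01,-0.01,-2.02,-0.01,-0
[-0.49793376  0.20498233  0.6960323 ]
bar 493 [553.8  38.9  16.9  43.8  31.7]
jaw Y -0.13 -0.1 195 x5/50/95 mm [44.  58.2 70.7]
jaw Y -0.07 -0.04 230 x5/50/95 mm [44.5 59.2 71.7]
jaw Y -0.04 0 321 x5/50/95 mm [45.  60.  72.5]
jaw Y 0 0.04 352 x5/50/95 mm [46.3 61.5 73.4]
jaw Y 0.04 0.07 289 x5/50/95 mm [46.6 61.4 74. ]
jaw Y 0.1 0.13 329 x5/50/95 mm [47.7 63.7 75. ]
```

View pics/s9.png

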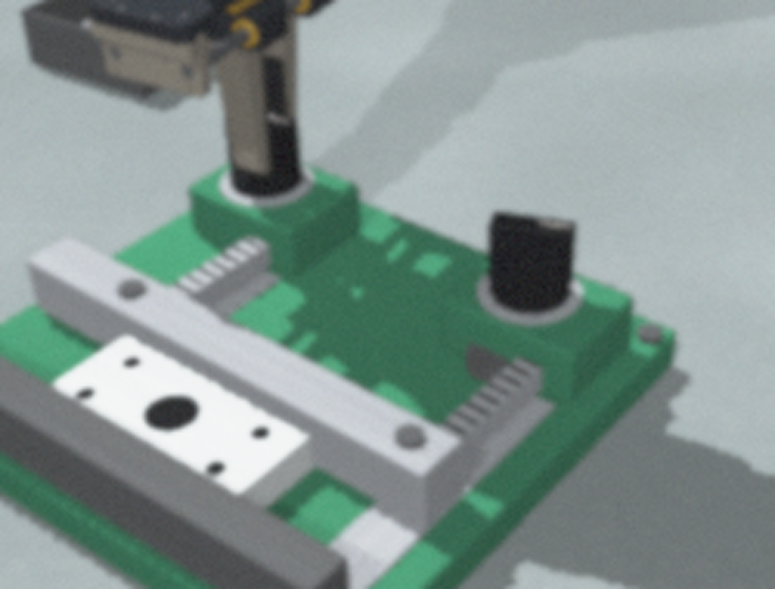

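The right knob is now resisting too (0.7 N m). I'll add one more small turn to seat it, then check squareness against the fixed jaw.

Call:
drive_tool(deltas=[1, 0, 0, 0, 0.6, 0, 0, 1, 0, 0, 0, 0.6, 0, 0])

```text
time: 21.6
eef_pos: [0.5905, -0.147, 0.0906]
ee_rot: [-0.43, 0.561, -0.432, -0.56]
contact_force: [-1.6, -2.1, -3.8]
width: 0.015
```

```bash
cat >>h.py <<'E'
def square(name):
    z=np.load(name+'.npz');p=z['p'].astype(int);X,Y,C=jaw(name)
    sat=p.max(-1)-p.min(-1); Z=C[...,2]
    for nm,m in dict(fixed=(Z>.05)&(Z<.066)&(X>.11)&(X<.18)&(abs(Y)<.13),jaw=(Z>.057)&(Z<.066)&(X>.03)&(X<.09)&(abs(Y)<.125)&(sat<45)).items():
        ys=np.linspace(-.12,.12,13);e=[];f=[]
        for a,b in zip(ys[:-1],ys[1:]):
            k=m&(Y>a)&(Y<b)
            if k.sum()>8:e.append([(a+b)/2,*np.percentile(X[k],[5,95])])
        e=np.array(e)
        for j,w in((1,'rear'),(2,'front')):
            c=np.polyfit(e[:,0],e[:,j],1);print(nm,w,'slope deg',np.degrees(np.arctan(c[0])).round(2),'x0 mm',(c[1]*1000).round(1))
E
python3 - <<'E'
from h import *
rows([.5915,-.1476,.09],-132,3);print(env.get_state()['ft_torque'])
grab('scene','s10',(130,170,300,300),4.6)
square('s10')
E
```

```text
t 21.6 p [ 0.5905 -0.147   0.0906] yaw -165.1 q7 -1.96 w 0.015 F [-1.6 -2.1 -3.8]
-1,0,-0.01,-0.01,-2.4,-0.01,-0.01,  -1,0,-0.01,-0.01,-2.4,-0.01,-0.01,  -1,0,-0,-0.01,-2.4,-0.01,-0.01
[-0.36141699  0.48494318  0.93820802]
jaw Y -0.13 -0.1 195 x5/50/95 mm [43.2 58.  70.4]
jaw Y -0.07 -0.04 231 x5/50/95 mm [46.  60.7 73.2]
jaw Y -0.04 0 327 x5/50/95 mm [47.1 61.9 74.5]
jaw Y 0 0.04 362 x5/50/95 mm [48.7 63.2 76. ]
jaw Y 0.04 0.07 285 x5/50/95 mm [50.1 65.3 77.3]
jaw Y 0.1 0.13 335 x5/50/95 mm [52.7 68.9 79.8]
fixed rear slope deg 0.06 x0 mm 133.7
fixed front slope deg 0.14 x0 mm 156.3
jaw rear slope deg 2.31 x0 mm 47.9
jaw front slope deg 2.38 x0 mm 74.9
```

View pics/s10.png

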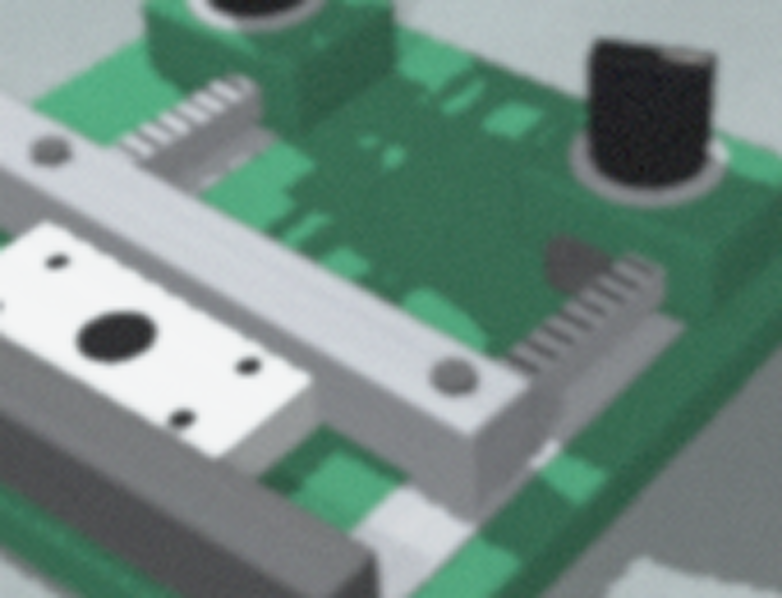

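The jaw reads 2.3° askew, left end ahead, while I hold torque on the right knob at its stop. I'll release it and look again.

Call:
drive_tool(deltas=[1, 0, 0, 0, -0.5, 0, 0, 0.2, 0, 0, 0, 0, 0, 0, 0.2, 0, 0, 0, 0, 0, 0, 0.2, 0, 0, 0, 0, 0, 0, 0.2, -0.5, 0, 0, 0, 0, 0, 0.2, -0.6, 0, 0, 0, 0, 0, 0.2, -0.2, 0, 0, 0, 0, 0])

```text
time: 22.23
eef_pos: [0.5916, -0.1449, 0.1444]
ee_rot: [-0.419, 0.57, -0.419, -0.57]
contact_force: [0.5, -1.1, 0.8]
width: 0.0371
```

```bash
python3 - <<'E'
from h import *
rows([.5915,-.1476,.14],-152,7)
grab('scene','s11',(100,110,350,300),3.1)
bar('s11',(.5908,-.1476));bar('s11',(.5518,.0376));square('s11')
E
```

```text
t 22.23 p [ 0.5916 -0.1449  0.1444] yaw -162.6 q7 -1.97 w 0.0371 F [ 0.5 -1.1  0.8]
-1,0.02,0,-0.01,-0.33,-0,0,  -1,0.02,0,-0.01,-0.33,-0,0,  -1,0.02,0,-0.01,-0.33,-0,0,  -1,0.02,0,-0.01,-0.33,-0,0,  -1,0.02,0,-0.01,-0.33,-0,0,  -1,0.02,0,-0.01,-0.33,-0,0,  -1,0.02,0,-0.01,-0.33,-0,0
bar 372 [ 593.  -146.8   16.2   44.5   26.9]
bar 493 [553.9  39.   16.6  44.   34. ]
jaw Y -0.13 -0.1 196 x5/50/95 mm [43.7 58.5 70.6]
jaw Y -0.07 -0.04 229 x5/50/95 mm [44.2 59.1 71.1]
jaw Y -0.04 0 321 x5/50/95 mm [44.2 59.2 71.4]
jaw Y 0 0.04 352 x5/50/95 mm [44.6 59.  71.4]
jaw Y 0.04 0.07 279 x5/50/95 mm [44.5 59.4 71.4]
jaw Y 0.1 0.13 324 x5/50/95 mm [45.  60.7 71.8]
fixed rear slope deg 0.05 x0 mm 133.6
fixed front slope deg 0.1 x0 mm 156.3
jaw rear slope deg 0.28 x0 mm 44.4
jaw front slope deg 0.24 x0 mm 71.2
```

View pics/s11.png

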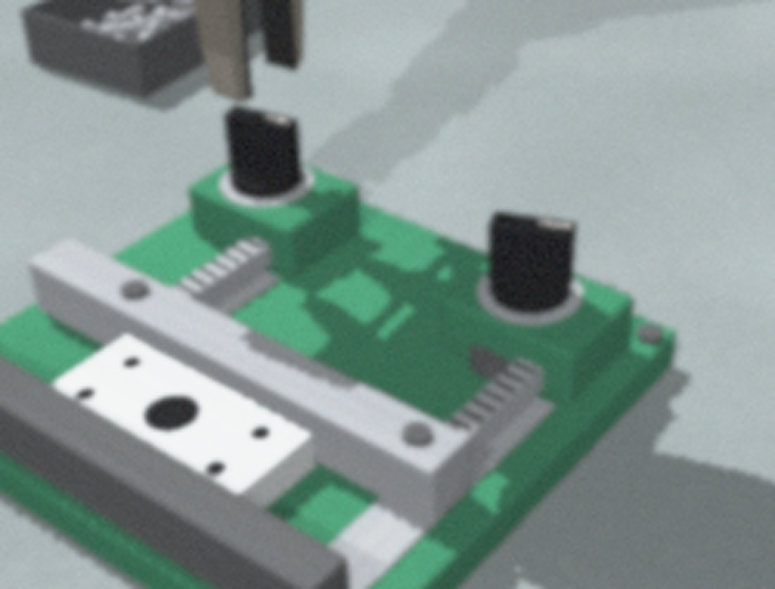

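After release the jaw sprang back square, 0.2° off the fixed jaw. Its edges read where the fully closed position should, allowing for the same 2.4 mm bias seen on the fixed jaw. I'll retreat and confirm with the top camera.

Call:
drive_tool(deltas=[0, -1, 0, 0, 0, 0, 0, 0, -1, 0, 0, 0, 0, 0, 0, -0.8, 0.6, 0.2, 0, 0, 0, 0, 0, 1, 0.3, 0, 0, 0, 0, 0, 1, 0.3, 0, 0, 0, 0, 0, 1, 0.3, 0, 0, 0, 0, 0, 1, 0.3, 0, 0, 0, 0, 0, 0, 0, 0, 0, 0, 0, 0, 0, 0, 0, 0, 0])

```text
time: 23.03
eef_pos: [0.4153, -0.1414, 0.2591]
ee_rot: [0.423, -0.564, 0.416, 0.574]
contact_force: [0.5, 0.3, 0.4]
width: 0.0459
```

```bash
python3 - <<'E'
from h import *
print(env.get_state()['eef_pos'])
grab('top','t2',(200,50,410,270),2.7)
grab('scene','s12',(100,110,350,300),3.1)
bar('s12',(.5908,-.1476));bar('s12',(.5518,.0376));square('s12')
E
```

```text
[ 0.41527813 -0.1414489   0.25905597]
bar 371 [ 593.  -146.6   16.    45.2   24.4]
bar 496 [553.9  38.7  17.3  44.6  31.6]
jaw Y -0.13 -0.1 197 x5/50/95 mm [44.  58.7 70.7]
jaw Y -0.07 -0.04 228 x5/50/95 mm [44.4 58.5 70.9]
jaw Y -0.04 0 329 x5/50/95 mm [43.5 58.  70.9]
jaw Y 0 0.04 352 x5/50/95 mm [43.3 58.5 71.1]
jaw Y 0.04 0.07 286 x5/50/95 mm [43.9 58.6 71. ]
jaw Y 0.1 0.13 323 x5/50/95 mm [43.9 59.9 71.2]
fixed rear slope deg 0.03 x0 mm 133.7
fixed front slope deg 0.09 x0 mm 156.4
jaw rear slope deg -0.08 x0 mm 43.8
jaw front slope deg 0.15 x0 mm 70.8
```

View pics/t2.png

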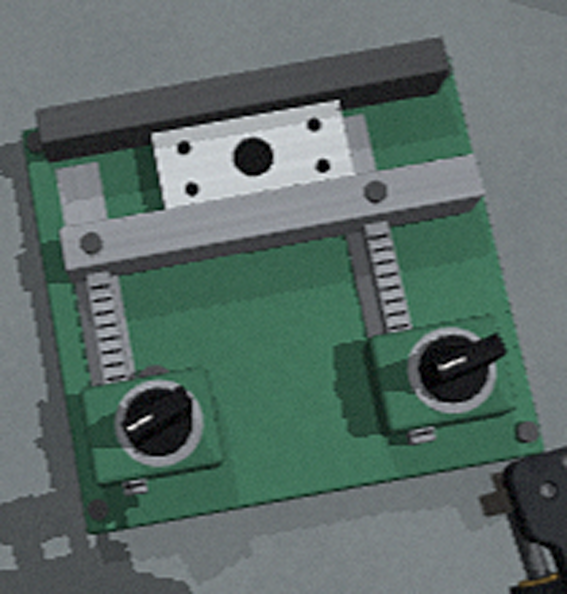

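The top view shows the jaw parallel to the fixed jaw with its front face on the plate edge (crop about (165,210) to (350,178)). Both knobs are free and the arm is clear. I'm handing in.

```bash
python3 -c "
from cell import workorder;print(workorder.sign_off())"
```

```text
the job is handed in; nothing more can be done
None
```

The vice is closed onto the plate and the job was handed in at about 23 s. I turned the knobs clockwise alternately, left then right, three times each, in steps of about 0.5–0.9 rad. The jaw was moved by the knobs only.

**Skew:** The largest skew I measured between turns was about 5.5°.

**Final position:** The jaw stands within about 0.2° of the fixed jaw. Its edges read 43.8 and 70.8 mm; about 43.8 and 71.0 mm is expected when fully closed, after correcting for the camera bias seen on the fixed jaw. Both knobs reached their stops (about 0.95 N m) and are released, with the arm clear.

**Disagreement:** While I held extra torque on the right knob at its stop, the jaw was forced about 2.3° askew with its left end forward. It sprang back square when I released it, and two later pictures confirmed this. I did not retighten the knobs, so up to about 0.5 mm of slack is possible within the measurement error.

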